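# Lay out the bench for a battery pack repair

## Task

Lay out the bench for repairing the battery pack: lay the pack flat on the middle of the cream carton, its cells along the carton's long sides; stand the pale bottle with the black cap in the middle of the screw tray; stand the solder reel on the desk between carton and tray, in the middle of the gap and in line with their centres; and stand the red bottle on the middle of the reel. Everything stands upright and is let go at the end. Leave the blue memory stick, the yellow screwdriver and the black pliers where they are.

Things in the scene. Friction and masses are not known exactly. Their poses are not given: they have to be found in the camera images.
- carton: Cream cardboard carton, closed, rigid and fixed on the desk, 62 (x) x 77 (y) x 40 (z) mm. Origin: centre of its underside; z up. Its long side (y) runs to and from the robot, within 0.2 rad.
- tray: Dark open screw tray, 60 (x) x 90 (y) x 16 (z) mm, fixed, left or right of the carton and parallel to it; its floor is 2 mm above the desk, its walls 2 mm thick. Origin: centre of its underside. Its centre is on the carton's x axis, 160 mm from the carton's centre; the gap between them is 99 mm, its middle 80.5 mm from the carton's centre and 79.5 mm from the tray's.
- battery: Battery pack of three cells side by side, two green and one pink, lying flat: 55 (x, across the cells) x 65 (y, along the cells) x 18 (z) mm, loose, 0.14 kg. Origin: centre of its underside; z up.
- reel: Reel of white solder wire with black flanges, standing on a flange, 52 mm diameter, 35 mm high, flat top, loose, 0.2 kg. Origin: centre of its underside; z up along its axis.
- red_bottle: Small red bottle, body 24 mm diameter and 33 mm high, with a thin cap to 40 mm, loose, standing, 0.04 kg. Origin: centre of its underside; z up.
- clear_bottle: Bottle with a pale translucent body, 30 mm diameter and 41 mm high, and a black cap to 50 mm, loose, standing, 0.06 kg. Origin: centre of its underside; z up.
- usb_stick: Blue memory stick, 18 x 53 x 8 mm, lying loose on the desk: a bystander, to be left alone. Origin: middle of its underside; y along its length.
- yellow_driver: Screwdriver with a yellow handle, 22 x 180 x 19 mm, lying loose on the desk: a bystander, to be left alone. Origin: middle of its underside; y along its length.
- black_pliers: Pliers with black grips, 56 x 112 x 12 mm, lying loose on the desk: a bystander, to be left alone. Origin: middle of its underside; y along its length.

How it is judged:
At the end, for the whole second after the job is handed in: Pack flat on carton within 12 mm of its middle, cells along its long side within 0.25 rad. Pale bottle in tray within 14 mm of its middle. Reel on desk within 14 mm of the gap's middle along it, 15 mm across. Red bottle on reel within 11 mm of its middle. All upright, released, at rest (horizontal distance between battery and carton below 0.012 m and angle between the y axis of battery and the y axis of carton, either way round below 0.25 rad and z of battery in the frame of carton between 0.035 and 0.045 m and horizontal distance between reel and carton below 0.0945 m and horizontal distance between reel and tray below 0.0935 m and y of reel in the frame of carton between -0.015 and 0.015 m and height (world z) of reel between -0.004 and 0.004 m and horizontal distance between red_bottle and reel below 0.011 m and z of red_bottle in the frame of reel between 0.03 and 0.04 m and horizontal distance between clear_bottle and tray below 0.014 m and z of clear_bottle in the frame of tray between -0.002 and 0.006 m and angle between each of battery, reel, red_bottle, clear_bottle's own z axis and vertical below 0.1 rad and linear speed of each of battery, reel, red_bottle, clear_bottle below 0.02 m/s and angular speed of each of battery, reel, red_bottle, clear_bottle below 0.2 rad/s); the robot touches nothing.
It fails at once if the blue memory stick is moved by more than 25 mm (distance of usb_stick from where it was at the start of the episode above 0.025 m).
It fails at once if the yellow screwdriver is moved by more than 25 mm (distance of yellow_driver from where it was at the start of the episode above 0.025 m).
It fails at once if the pair of black pliers is moved by more than 25 mm (distance of black_pliers from where it was at the start of the episode above 0.025 m).
It also fails if it takes over 112 s, if anything falls off the work surface, if the arm or the gripper's body presses on something with over 40 N, if the wrist force passes 120 N, or if a joint passes its speed limit or range.

## Robot

A 6-joint arm with a two-finger parallel gripper is mounted at the origin on a cart in front of the work surface, level with it; the furniture and walls round the work are solid. World frame = base frame: x ahead of the robot, y to its left, z up, the work surface at z = 0. Lengths are in m, angles in rad, forces in N, time in s.
With the tool pointing down it reaches from about 0.35 to 0.775 m from the base axis. Payload 7.3 kg.
Tool frame: the origin (TCP) lies at the very end of the fingers, on their centre line; the grasp point (between the pads) lies 19 mm behind it (manip.tcp_to_grasp is the distance from the TCP to the grasp point, in m); z points along the fingers, y is the line along which they close (so a half turn about z gives the same grasp; the last joint's range is limited). The gripper opens to 92 mm and grips with 3 to 60 N. Pads are 19 mm wide; open, the fingers measure 130 mm over their backs; the gripper's body (75 mm by 190 mm) begins 47 mm behind the grasp point.
Start: joints at [-1.418, 0.342, 1.524, -0, 1.275, -0.146], TCP at [0.155, -0.502, 0.227] pointing down, gripper open.
Joint ranges: [-2.53, 2.53], [-0.77, 2.02], [0.04, 2.7], [-1, 4.14], [0.28, 2.66], [-3.11, 3.11]. Speed limits (rad/s): [2.57, 2.57, 3.14, 3.14, 3.14, 3.14].

## Interface

Orientations are given as a unit quaternion [w, x, y, z].
In Python, from rig import manip gives the robot as it stands.
- The arm moves only by the tool carry_out, never from a script. Its argument "rows" is one flat list of numbers, 7 for each row, row after row: the finger opening in m, from 0 to 0.0918, then the shift along the tool's x, y, z in m, then the turn, a rotation vector about the tool's x, y, z in degrees. A call has 1 to 12 rows; each row shifts and turns the commanded pose from where the row before left it, along the tool's axes as they then stand; what a row does not reach is not made up. A row lasts 1/10 s, in which the tool goes at most 50 mm and 8.59 degrees, less where a joint would pass 70% of its speed; a pose out of reach is approached as far as the arm can. A call with a gripper value outside its range is refused whole. The fingers move at their own pace and stop on an object; "force" is the grip in N (left out, the last holds). Time passes only in rows, so rows that do not move let the fingers close. It gives the time, the measured TCP pose, the force, the opening and the grip force at its end, in the units of the state.
- manip.state(): the state, without advancing time (a new reading comes with each control period).
- manip.capture(name): name is "scene" or "top"; returns a dict with "color" (384x512x3 uint8, blue, green, red), "range_z" (384x512 float32, m along the optical axis (not along the pixel's ray), 0 where there is no reading), "fx", "fy", "cx", "cy" (pixels), "extrinsics" (4x4, takes a point from camera to world coordinates). Camera axes: x right, y down, z forward; pixel columns grow to the right and rows downward; lengths in m; the calibration is good to about 2 mm. A picture is of the moment at which its call begins.
- manip.job_done(): hands the job in; it is judged then, once.
The state is a dict: "time": time; "joint_pos": joint angles; "dq": joint speeds; "tau": joint torques, N m; "tool_pos": TCP position; "orientation": TCP orientation; "ft_force": force on the tool from outside, world axes, zero at the start; "moment": the same for the moment, N m; "opening": finger opening in m; "gripper_force": force on a finger pad.
Only numpy, scipy, OpenCV 4.12 (cv2) and the standard library are available. Lean on these libraries where they do the work, as an engineer would, in place of code of your own. Each camera call takes 0.05 s, during which the arm holds its last target. There are 200 camera calls.

## Working session

There is one attempt and no reset: what is moved stays moved. The work goes in short steps, Python scripts to look and compute and a tool call to move; the robot and the scene stay as the last step left them, time stands still between calls to the robot, and variables do not carry over. Pictures are saved under pics/ and viewed, at most 14 in all, crops included, and the job is handed in when it is done.

Besides the shell and the picture viewer there is one more tool, called as name(argument=value, ...) on one line, values as JSON. carry_out: Moves the arm, as the interface text tells. Its arguments: {"type":"object","properties":{"rows":{"type":"array"},"force":{"type":"number"}},"required":["rows"]}

```bash
ls; mkdir -p pics
python3 - <<'E'
from rig import manip
import cv2,numpy as np
s=manip.state();print(s)
for n in("scene","top"):
    c=manip.capture(n);cv2.imwrite(f"pics/{n}0.png",cv2.resize(c["color"],(800,600)));np.savez(f"pics/{n}0.npz",**c);print(n,c["fx"],c["fy"],c["cx"],c["cy"],c["extrinsics"].round(3).tolist())
E
```

```text
pics
{'time': 0.0, 'joint_pos': array([-1.41802295e+00,  3.42702319e-01,  1.52500907e+00,  1.69313979e-05,
        1.27543090e+00, -1.46012429e-01]), 'dq': array([ 0.00011924, -0.00116437, -0.00021882, -0.00046662,  0.00065537,
        0.00037854]), 'tau': array([ 1.25572511e-03, -4.31237555e+01, -2.44221461e+01,  7.17766816e-02,
        5.59993798e-02, -1.49257453e-04]), 'tool_pos': array([ 0.15449545, -0.50132062,  0.22605835]), 'orientation': array([-7.74840635e-04,  9.88861690e-01,  1.48835339e-01,  5.47789393e-06]), 'ft_force': array([-0.31771222,  0.21496216, -0.75120265]), 'moment': array([-0.02034052,  0.01114465,  0.03409281]), 'gripper_force': 0.0, 'opening': 0.09164839075447735}
scene 365.9203533863267 365.9203533863267 252.1698958543985 190.43523450237018 [[0.595, -0.328, 0.734, -0.419], [-0.803, -0.274, 0.529, -0.644], [0.027, -0.904, -0.426, 0.535], [0.0, 0.0, 0.0, 1.0]]
top 355.87115009653587 355.87115009653587 260.6668276426838 188.31766873147623 [[-0.086, -0.974, 0.211, 0.194], [-0.996, 0.085, -0.018, -0.047], [-0.0, -0.212, -0.977, 1.221], [0.0, 0.0, 0.0, 1.0]]
```

View pics/top0.png

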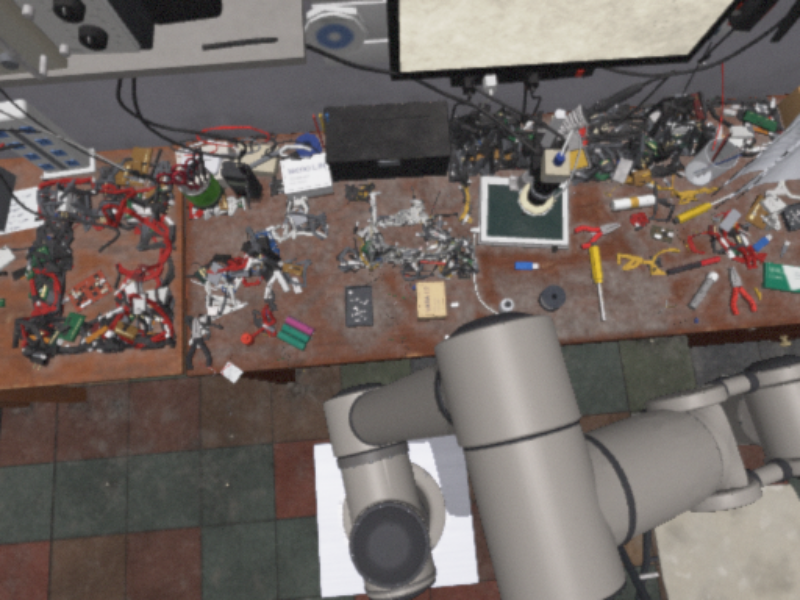

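View pics/scene0.png

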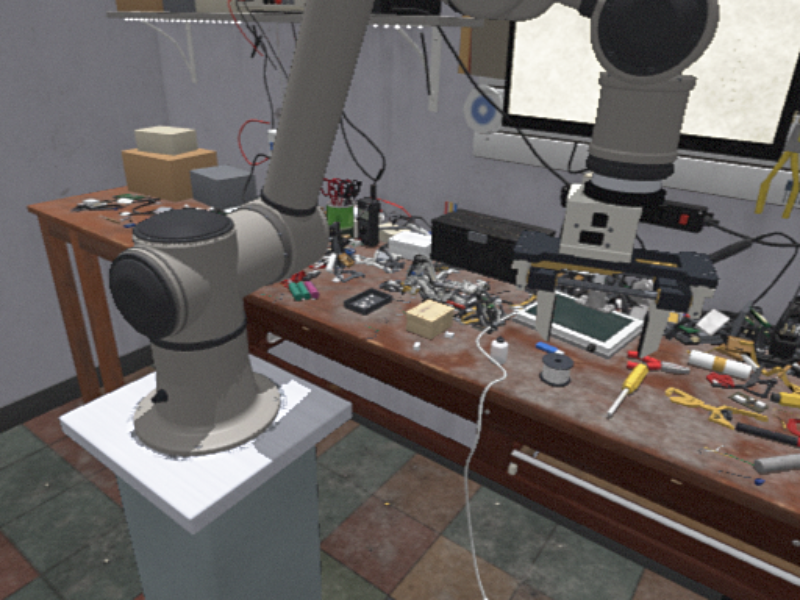

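Top view: tray (358,306), carton (431,299), battery (296,332), red bottle (247,338), white bottle (507,304), reel (552,297), USB (526,265), driver (599,282), pliers (200,340). I'll enlarge these next.

```bash
cat > h.py <<'E'
import numpy as np,cv2
from rig import manip
def pix(c,u,v,z=None):
    E=c["extrinsics"];r=E[:3,:3]@np.array([(u-c["cx"])/c["fx"],(v-c["cy"])/c["fy"],1])
    if z is None: d=float(c["range_z"][int(round(v)),int(round(u))])
    else: d=(z-E[2,3])/r[2]
    return E[:3,3]+d*r
def crop(c,x0,y0,x1,y1,k,f):
    cv2.imwrite(f,cv2.resize(c["color"][y0:y1,x0:x1],None,fx=k,fy=k,interpolation=cv2.INTER_CUBIC))
E
python3 - <<'E'
from h import *
c=np.load("pics/top0.npz")
a=cv2.resize(c["color"][170:245,115:245],None,fx=6,fy=6,interpolation=cv2.INTER_CUBIC)
crop(c,115,170,245,245,6,"pics/c1.png");crop(c,215,155,345,220,6,"pics/c2.png")
E
```

```text
(no output)
```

View pics/c1.png

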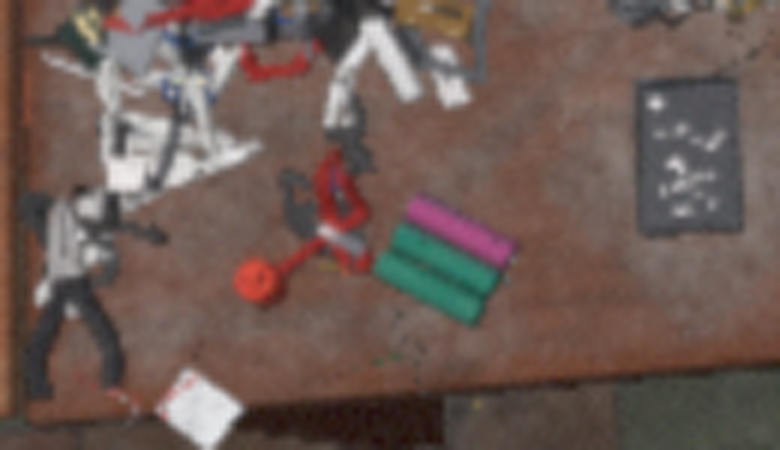

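View pics/c2.png

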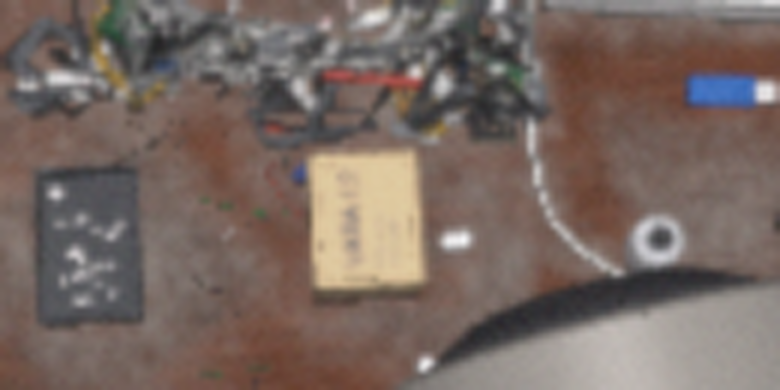

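Crop 1: red bottle (260,282), battery corners (415,198),(517,247),(475,322),(378,270), tray corners (638,82),(740,80),(742,233),(640,233). Crop 2: carton top corners (310,153),(415,150),(425,287),(315,290), pale bottle cap (660,238), USB (725,90).

Run:
```python
from h import *
np.set_printoptions(precision=4,suppress=True)
c=np.load("pics/top0.npz")
def q(x0,y0,X,Y,z): return pix(c,x0+(X+.5)/6-.5,y0+(Y+.5)/6-.5,z)
def poly(n,x0,y0,P,z):
    w=np.array([q(x0,y0,*p,z) for p in P]);e=np.diff(np.vstack([w,w[:1]]),axis=0)[:,:2]
    print(n,w.mean(0),"sides",np.linalg.norm(e,axis=1),"ang",np.degrees(np.arctan2(e[:,1],e[:,0])))
def r(n,x0,y0,X,Y,z): print(n,q(x0,y0,X,Y,z),"depth:",q(x0,y0,X,Y,None))
poly("batt",115,170,[(415,198),(517,247),(475,322),(378,270)],.016)
poly("tray",115,170,[(638,82),(740,80),(742,233),(640,233)],.016)
poly("tray2",215,155,[(37,170),(138,170),(140,320),(38,323)],.016)
poly("carton",215,155,[(310,153),(415,150),(425,287),(315,290)],.04)
r("red",115,170,260,282,.04); r("battc",115,170,447,260,.018)
r("pale",215,155,660,238,.05); r("usb",215,155,725,90,.008)
print("reel",pix(c,552*.64,297*.64,.035),pix(c,552*.64,297*.64))
for n,X,Y in(("redcable",335,190),("redcable2",295,255),("whiteclut",200,160),("pliers",75,300),("clutter",380,60),("desk",560,330)): r(n,115,170,X,Y,.0)
for n,X,Y in(("clut near carton",300,120),("clut2",430,80),("cable",545,200),("bit",455,240)): r(n,215,155,X,Y,0)
```

```text
batt [0.3906 0.1817 0.016 ] sides [0.0658 0.0482 0.0636 0.0457] ang [-120.4481  147.6036   57.3009  -29.7031]
tray [0.438  0.0394 0.016 ] sides [0.0591 0.0896 0.0582 0.0885] ang [-93.8109 176.544   85.0366  -2.8669]
tray2 [0.4388 0.0404 0.016 ] sides [0.0585 0.0879 0.0582 0.0896] ang [-94.9644 176.57    86.7407  -3.2354]
carton [ 0.4351 -0.1188  0.04  ] sides [0.0598 0.0792 0.0617 0.0791] ang [-93.2817 178.3134  86.6207  -3.1188]
red [0.3828 0.2809 0.04  ] depth: [0.3851 0.2849 0.0254]
battc [0.3897 0.1809 0.018 ] depth: [0.3893 0.1804 0.0204]
pale [ 0.4083 -0.2808  0.05  ] depth: [ 0.4087 -0.2812  0.0482]
usb [ 0.5008 -0.3383  0.008 ] depth: [ 0.5014 -0.3389  0.0056]
reel [ 0.417 -0.383  0.035] [ 0.4219 -0.3903  0.0091]
redcable [0.4392 0.2472 0.    ] depth: [0.4347 0.2418 0.0227]
redcable2 [0.4031 0.2715 0.    ] depth: [0.4019 0.2695 0.0074]
whiteclut [0.4638 0.325  0.    ] depth: [0.4615 0.3218 0.0104]
pliers [0.388  0.3981 0.    ] depth: [0.387  0.3958 0.0063]
clutter [0.5147 0.2183 0.    ] depth: [0.5047 0.2101 0.0378]
desk [0.3467 0.1216 0.    ] depth: [ 0.3476  0.1226 -0.0075]
clut near carton [ 0.5063 -0.088   0.    ] depth: [ 0.5051 -0.0879  0.0048]
clut2 [ 0.524  -0.1669  0.    ] depth: [ 0.51   -0.1619  0.0517]
cable [ 0.4458 -0.2266  0.    ] depth: [ 0.4425 -0.2242  0.0159]
bit [ 0.4266 -0.1716  0.    ] depth: [ 0.4246 -0.1706  0.0105]
```

carry_out(rows=[0.0918,0,0,0,0,0,8.55,0.0918,0,0,0,0,0,8.55,0.0918,0.0265,-0.03,0,0,0,0,0.0918,0.0265,-0.03,0,0,0,0,0.0918,0.0265,-0.03,0,0,0,0,0.0918,0.0265,-0.03,0,0,0,0,0.0918,0.0265,-0.03,0,0,0,0,0.0918,0.0265,-0.03,0,0,0,0,0.0918,0.0265,-0.03,0,0,0,0,0.0918,0.0265,-0.03,0,0,0,0,0.0918,0.0265,-0.03,0,0,0,0,0.0918,0,0,0,0,0,0])

```text
time: 1.3
tool_pos: [0.395, -0.2283, 0.2265]
orientation: [-0.001, 1.0, 0.003, 0.0]
ft_force: [-0.0, -1.2, -0.4]
opening: 0.0918
gripper_force: 0.0
```

carry_out(rows=[0.0918,0,-0.041,0,0,0,0,0.0918,0,-0.041,0,0,0,0,0.0918,0,-0.041,0,0,0,0,0.0918,0,-0.041,0,0,0,0,0.0918,0,-0.041,0,0,0,0,0.0918,0,-0.041,0,0,0,0,0.0918,0,-0.041,0,0,0,0,0.0918,0,-0.041,0,0,0,0,0.0918,0,-0.041,0,0,0,0,0.0918,0,-0.041,0,0,0,0,0.0918,0,0,0,0,0,0])

```text
time: 2.4
tool_pos: [0.3925, 0.1814, 0.2264]
orientation: [-0.0, 1.0, 0.002, -0.0]
ft_force: [1.0, -0.9, -0.0]
opening: 0.0919
gripper_force: 0.0
```

carry_out(rows=[0.08,0,0,0,0,0,-8.4,0.08,0,0,0,0,0,-8.4,0.08,0,0,0,0,0,-8.4,0.08,0,0,0,0,0,-8.4,0.08,0,0,0,0,0,-8.4,0.08,0,0,0,0,0,-8.4,0.08,0,0,0,0,0,-8.4,0.08,0,0,0.03,0,0,0,0.08,0,0,0.03,0,0,0,0.08,0,0,0,0,0,0])

```text
time: 3.4
tool_pos: [0.3906, 0.1765, 0.1637]
orientation: [-0.001, 0.871, 0.491, -0.004]
ft_force: [-0.2, 0.2, -0.4]
opening: 0.0802
gripper_force: 0.0
```

Run:
```python
from h import *
c=manip.capture("top");np.savez("pics/top1.npz",**c)
crop(c,110,150,376,250,3,"pics/c3.png")
```

```text
(no output)
```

View pics/c3.png

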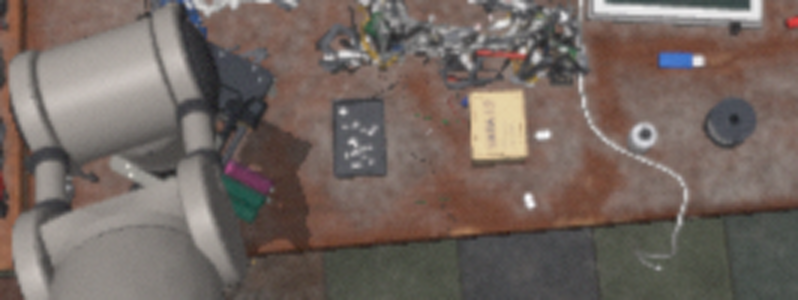

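Battery is under the arm. The reel top is at crop (732,122) and the pale cap at (645,134). Now I'll descend on the battery.

carry_out(rows=[0.08,0.0043,-0.0026,0.03,0,0,0,0.08,0,0,0.04,0,0,0,0.08,0,0,0.04,0,0,0,0.08,0,0,0.03,0,0,0,0.08,0,0,0.012,0,0,0,0.08,0,0,0,0,0,0,0.08,0,0,0,0,0,0], force=20)

```text
time: 4.15
tool_pos: [0.3942, 0.1833, 0.0159]
orientation: [0.0, 0.871, 0.491, 0.001]
ft_force: [0.2, 0.9, 0.7]
opening: 0.08
gripper_force: 0.0
```

Run:
```python
from h import *
np.set_printoptions(precision=4,suppress=True)
s=manip.state();print(s["tool_pos"],s["ft_force"])
c=np.load("pics/top1.npz")
def cen(n,X,Y,z):
    u=110+(X+.5)/3-.5;v=150+(Y+.5)/3-.5;print(n,pix(c,u,v,z),pix(c,u,v))
cen("reel",732,122,.035);cen("pale",645,134,.05)
# reel rows of mask from depth: top plane points
E0=c["extrinsics"];vv,uu=np.mgrid[180:205,340:370];d=c["range_z"][180:205,340:370]
P=np.stack([(uu-c["cx"])/c["fx"]*d,(vv-c["cy"])/c["fy"]*d,d],-1)@E0[:3,:3].T+E0[:3,3]
m=(P[...,2]>.024)&(d>0);print("reeltop",m.sum(),(P[m].min(0)+P[m].max(0))/2,np.ptp(P[m],axis=0),P[m].mean(0))
```

```text
[0.3942 0.1833 0.0159] [0.1899 0.8676 0.723 ]
reel [ 0.416  -0.3842  0.035 ] [ 0.4197 -0.3898  0.015 ]
pale [ 0.408  -0.2811  0.05  ] [ 0.4077 -0.2807  0.0519]
reeltop 172 [ 0.4174 -0.386   0.033 ] [0.0498 0.0491 0.0166] [ 0.4188 -0.3858  0.0347]
```

carry_out(rows=[0.08,-0.0029,-0.0018,0.006,0,0,0,0.08,0,0,0.0065,0,0,0,0.08,0,0,0,0,0,0,0.04,0,0,0,0,0,0,0.04,0,0,0,0,0,0,0.04,0,0,0,0,0,0,0.04,0,0,0,0,0,0,0.04,0,0,0,0,0,0,0.04,0,0,0,0,0,0], force=20)

```text
time: 5.05
tool_pos: [0.3899, 0.1818, 0.0023]
orientation: [0.0, 0.871, 0.491, 0.0]
ft_force: [-1.0, 1.2, 2.0]
opening: 0.0541
gripper_force: 20.0
```

carry_out(rows=[0.04,0,0,-0.01,0,0,0,0.04,0,0,-0.025,0,0,0,0.04,0,0,-0.03,0,0,0,0.04,0,0,-0.035,0,0,0,0.04,0,0,-0.02,0,0,0,0.04,0,0,0,0,0,0])

```text
time: 5.65
tool_pos: [0.3914, 0.1822, 0.1252]
orientation: [0.001, 0.871, 0.491, 0.003]
ft_force: [0.7, -0.2, -1.6]
opening: 0.0535
gripper_force: 20.0
```

carry_out(rows=[0.04,0,0,0,0,0,7.66,0.04,0,0,0,0,0,7.66,0.04,0,0,0,0,0,7.66,0.04,0,0,0,0,0,7.66,0.04,0,0,0,0,0,7.66,0.04,0,0,0,0,0,7.66,0.04,0,0,0,0,0,7.66,0.04,0,0,0,0,0,7.66,0.04,0,0,0,0,0,0])

```text
time: 6.55
tool_pos: [0.3891, 0.1816, 0.1214]
orientation: [0.0, 1.0, -0.022, -0.001]
ft_force: [0.5, 0.2, -1.1]
opening: 0.0537
gripper_force: 20.0
```

carry_out(rows=[0.04,0.0066,0.0331,0,0,0,0,0.04,0.0066,0.0331,0,0,0,0,0.04,0.0066,0.0331,0,0,0,0,0.04,0.0066,0.0331,0,0,0,0,0.04,0.0066,0.0331,0,0,0,0,0.04,0.0066,0.0331,0,0,0,0,0.04,0.0066,0.0331,0,0,0,0,0.04,0.0066,0.0331,0,0,0,0,0.04,0.0066,0.0331,0,0,0,0,0.04,0,0,0.03,0,0,0,0.04,0,0,0.03,0,0,0,0.04,0,0,0,0,0,0])

```text
time: 7.75
tool_pos: [0.4335, -0.1175, 0.059]
orientation: [-0.002, 1.0, -0.02, -0.004]
ft_force: [-0.2, -0.4, -0.9]
opening: 0.0541
gripper_force: 20.0
```

Run:
```python
from h import *
s=manip.state();print(s["tool_pos"],s["orientation"].round(3))
```

```text
[ 0.43347261 -0.11745716  0.05899718] [-0.002  1.    -0.02  -0.004]
```

carry_out(rows=[0.04,0.001,0.001,0.007,0,0,0,0.04,0,0,0.005,0,0,0,0.04,0,0,0.003,0,0,0,0.04,0,0,0.001,0,0,0,0.04,0,0,0,0,0,0])

```text
time: 8.25
tool_pos: [0.4375, -0.1194, 0.0465]
orientation: [0.0, 1.0, -0.021, 0.0]
ft_force: [0.8, 0.1, -1.4]
opening: 0.0541
gripper_force: 20.0
```

carry_out(rows=[0.04,-0.001,0,0.002,0,0,0,0.04,0,0,0.0015,0,0,0,0.04,0,0,0,0,0,0,0.04,0,0,0,0,0,0])

```text
time: 8.65
tool_pos: [0.4363, -0.1194, 0.0427]
orientation: [0.0, 1.0, -0.021, 0.0]
ft_force: [0.4, 0.3, -1.2]
opening: 0.0538
gripper_force: 20.0
```

carry_out(rows=[0.04,0,0,0.001,0,0,0,0.04,0,0,0,0,0,0,0.075,0,0,0,0,0,0,0.075,0,0,0,0,0,0,0.075,0,0,0,0,0,0,0.075,0,0,-0.02,0,0,0,0.075,0,0,-0.04,0,0,0,0.075,0,0,-0.04,0,0,0,0.075,0,0,-0.02,0,0,0,0.075,0,0,0,0,0,0])

```text
time: 9.65
tool_pos: [0.438, -0.1201, 0.1645]
orientation: [0.001, 1.0, -0.021, 0.003]
ft_force: [0.2, -0.1, -0.3]
opening: 0.0752
gripper_force: 0.0
```

Run:
```python
from h import *
c=np.load("pics/top1.npz");E0=c["extrinsics"]
a,b,e,f=186,208,312,344
vv,uu=np.mgrid[a:b,e:f];d=c["range_z"][a:b,e:f]
P=np.stack([(uu-c["cx"])/c["fx"]*d,(vv-c["cy"])/c["fy"]*d,d],-1)@E0[:3,:3].T+E0[:3,3]
print("y",(P[5,::4,1]*1000).round().astype(int),"x",(P[:,5,0]*1000).round().astype(int))
print((P[...,2]*1000).round().astype(int))
crop(c,295,170,365,222,11,"pics/c4.png")
```

```text
y [-249 -262 -276 -284 -304 -318 -332 -346] x [449 446 443 439 435 432 428 424 420 418 413 411 406 402 397 396 392 388
 385 382 378 375]
[[   3    5   -1   -2    0    1    4    0   -2   -1    1    2    3    2
    -2   -1    2   -2    2   -4    3    1   -1    4    2   -3   -3    1
     1   -2    2   -3]
 [  -1    4   -1   -5   -1   -2    0   -2   -1    1   -1   -2   -1   -2
     0    0   -6    0    1   -3   -2    3   -2    2    0   -4   -1    3
    -2    3   -1   -4]
 [  -1   -5    1   -1   -2   -3    1    3   -2   -4    0   -1    1    3
    -1    1    1    0   -2    0    0    4    2   -2    1    0   -2   -6
     4   -1    1    3]
 [  -3   -1   -1   -1   -2   -3    0   -1   -2   -3    4    0    1   -2
    -2   -1   -2    2   -5    2    2    3   -6    2    2   -3   -1    3
     1    1    1   -2]
 [   2    2    1   -2    2    1   -2    2    0   -2   -2    3   -1    1
    -4    0    2    4   -4    2   -2    1   -2   -1   -2    1    0   -1
     2   -1   -3    0]
 [  -3    0   -1   -1    1   -3   -4   -5    0   -4   -4   37   32   37
    -1   -6   -1    2    2    2    1    2   -1    2    1
[... 2011 characters left out ...]
 -3    4
    -1   -1    3   -1]
 [  -1   -2    0    3    2    0   -1    0    1   -1   -1    3    4   11
    17   17   -1    1    1   -2   -1   -5    0    1    0   -3    1   -1
     0    0   -3    2]
 [   3   -2   -1    0    6   -2   -1    1   -1    2    1    4   -1   -1
    -2    1   12   17   12   -1   -1   -1   -6    0    0   -2    0   -3
     0   -2    2    0]
 [  -2    3    1    5   -3    4   -3   -5   -1   -7   -4    1    0    0
     3    0    1   -5   15   10   15    6   -2    1   -2    0    2    0
     5   -1    2 1221]
 [   0    2   -1    1   -3   -2   -2    0   -2    2    6 1221    0    1
     2    0   -4   -2   -4   -4   16   15    3    2   -3   -4   -1    0
     4    2   -1    4]]
```

View pics/c4.png

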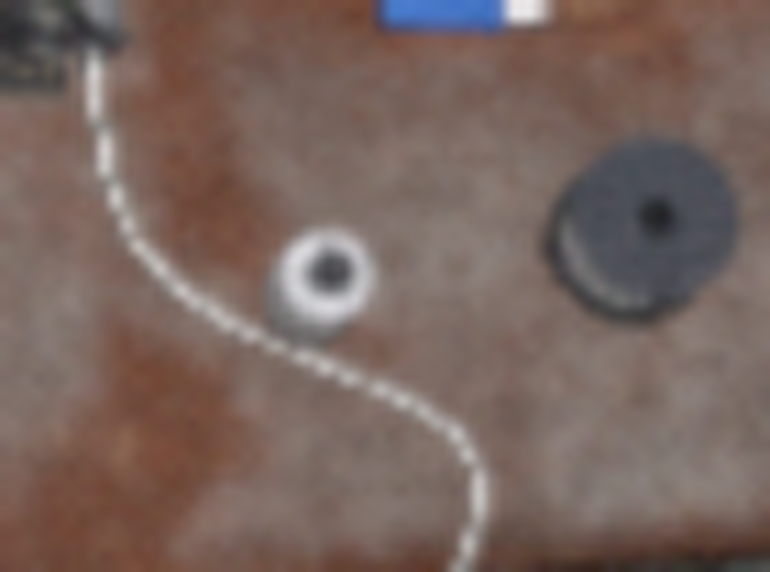

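Cable, about 16 mm high, passes next to the bottle at crop (300,350). The bottle cap is at (330,270) and the reel hub at (655,217). I'll grip parallel to the cable and above it.

carry_out(rows=[0.06,0,0,0,0,0,7.5,0.06,0,0,0,0,0,7.5,0.06,0,0,0,0,0,7.5,0.06,0.0084,0.0316,0,0,0,0,0.06,0.0084,0.0316,0,0,0,0,0.06,0.0084,0.0316,0,0,0,0,0.06,0.0084,0.0316,0,0,0,0,0.06,0.0084,0.0316,0,0,0,0,0.06,0,0,0.03,0,0,0,0.06,0,0,0.03,0,0,0,0.06,0,0,0,0,0,0,0.06,0,0,0,0,0,0])

```text
time: 10.85
tool_pos: [0.4073, -0.28, 0.1011]
orientation: [-0.001, 0.976, -0.216, -0.001]
ft_force: [0.7, 0.8, 0.4]
opening: 0.06
gripper_force: 0.0
```

carry_out(rows=[0.06,0,0.001,0.035,0,0,0,0.06,0,0,0.03,0,0,0,0.06,0,0,0.013,0,0,0,0.06,0,0,0.006,0,0,0,0.06,0,0,0,0,0,0,0.02,0,0,0,0,0,0,0.02,0,0,0,0,0,0,0.02,0,0,0,0,0,0,0.02,0,0,0,0,0,0,0.02,0,0,0,0,0,0,0.02,0,0,0,0,0,0], force=10)

```text
time: 11.95
tool_pos: [0.4075, -0.2814, 0.0181]
orientation: [0.0, 0.976, -0.216, 0.0]
ft_force: [0.2, 0.9, 3.9]
opening: 0.0292
gripper_force: 10.0
```

carry_out(rows=[0.02,0,0,-0.01,0,0,0,0.02,0,0,-0.03,0,0,0,0.02,0,0,-0.04,0,0,0,0.02,0,0,-0.04,0,0,0,0.02,-0.012,-0.0338,0,0,0,0,0.02,-0.012,-0.0338,0,0,0,0,0.02,-0.012,-0.0338,0,0,0,0,0.02,-0.012,-0.0338,0,0,0,0,0.02,-0.012,-0.0338,0,0,0,0,0.02,-0.012,-0.0338,0,0,0,0,0.02,-0.012,-0.0338,0,0,0,0,0.02,-0.012,-0.0338,0,0,0,0])

```text
time: 13.15
tool_pos: [0.4342, 0.0059, 0.1382]
orientation: [0.0, 0.976, -0.216, 0.0]
ft_force: [-0.1, -0.8, -1.2]
opening: 0.0288
gripper_force: 10.0
```

carry_out(rows=[0.02,-0.012,-0.0338,0,0,0,0,0.02,0,0,0,0,0,0,0.02,0,0,0.04,0,0,0,0.02,0,0,0.04,0,0,0,0.02,0,0,0.02,0,0,0,0.02,0,0,0,0,0,0,0.02,0,0,0,0,0,0])

```text
time: 13.85
tool_pos: [0.438, 0.0397, 0.0383]
orientation: [0.0, 0.976, -0.216, 0.0]
ft_force: [0.6, 0.3, -0.5]
opening: 0.0286
gripper_force: 10.0
```

carry_out(rows=[0.02,0,0,0.01,0,0,0,0.02,0,0,0.005,0,0,0,0.02,0,0,0.003,0,0,0,0.02,0,0,0,0,0,0,0.02,0,0,0,0,0,0])

```text
time: 14.35
tool_pos: [0.4378, 0.0401, 0.0198]
orientation: [0.0, 0.976, -0.216, 0.0]
ft_force: [0.5, 0.4, -0.7]
opening: 0.0285
gripper_force: 10.0
```

carry_out(rows=[0.02,0,0,0.0005,0,0,0,0.05,0,0,0,0,0,0,0.05,0,0,0,0,0,0,0.05,0,0,0,0,0,0,0.05,0,0,-0.02,0,0,0,0.05,0,0,-0.04,0,0,0,0.05,0,0,-0.04,0,0,0,0.05,0,0,-0.04,0,0,0,0.05,0,0,0,0,0,0])

```text
time: 15.25
tool_pos: [0.4407, 0.0399, 0.1639]
orientation: [-0.001, 0.976, -0.216, 0.005]
ft_force: [-0.3, -0.2, -0.8]
opening: 0.0504
gripper_force: 0.0
```

carry_out(rows=[0.075,0,0,0,0,0,-8,0.075,0,0,0,0,0,-8,0.075,0,0,0,0,0,-8,0.075,0,0,0,0,0,-8,0.075,0,0,0,0,0,-8,0.075,0,0,0,0,0,-8,0.075,0,0,0,0,0,-8,0.075,0,0,0,0,0,-8,0.075,0,0,0,0,0,-8,0.075,0,0,0,0,0,-8,0.075,0,0,0,0,0,-8,0.075,0,0,0,0,0,-8])

```text
time: 16.45
tool_pos: [0.4373, 0.0401, 0.1583]
orientation: [-0.0, 0.812, 0.583, -0.001]
ft_force: [0.4, 0.3, -0.2]
opening: 0.0748
gripper_force: 0.0
```

carry_out(rows=[0.075,0,0,0,0,0,-8,0.075,0,0,0,0,0,-8,0.075,-0.0426,0,0,0,0,0,0.075,-0.0426,0,0,0,0,0,0.075,-0.0426,0,0,0,0,0,0.075,-0.0426,0,0,0,0,0,0.075,-0.0426,0,0,0,0,0,0.075,-0.0426,0,0,0,0,0,0.075,-0.0426,0,0,0,0,0,0.075,-0.0426,0,0,0,0,0,0.075,-0.0426,0,0,0,0,0,0.075,-0.0426,0,0,0,0,0])

```text
time: 17.65
tool_pos: [0.4151, -0.3868, 0.1581]
orientation: [-0.001, 0.725, 0.689, 0.0]
ft_force: [0.7, -0.0, -0.7]
opening: 0.0751
gripper_force: 0.0
```

carry_out(rows=[0.075,0,0,0.03,0,0,0,0.075,0,0,0.04,0,0,0,0.075,0,0,0.03,0,0,0,0.075,0,0,0,0,0,0,0.075,0,0,0,0,0,0])

```text
time: 18.15
tool_pos: [0.4157, -0.3852, 0.059]
orientation: [-0.001, 0.725, 0.689, 0.0]
ft_force: [0.2, -0.5, 0.5]
opening: 0.0748
gripper_force: 0.0
```

Run:
```python
from h import *
c=manip.capture("top");np.savez("pics/top2.npz",**c)
crop(c,195,160,375,222,4,"pics/c5.png")
s=manip.capture("scene");cv2.imwrite("pics/s5.png",cv2.resize(s["color"][190:300,200:460],None,fx=3,fy=3,interpolation=cv2.INTER_CUBIC))
```

```text
(no output)
```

View pics/c5.png

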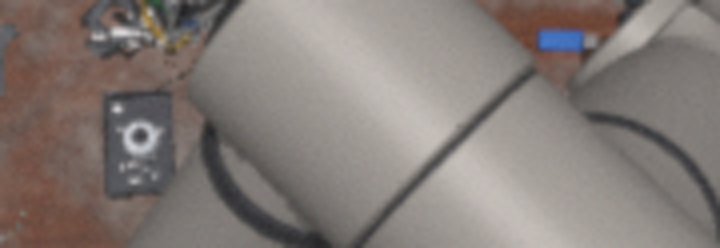

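View pics/s5.png

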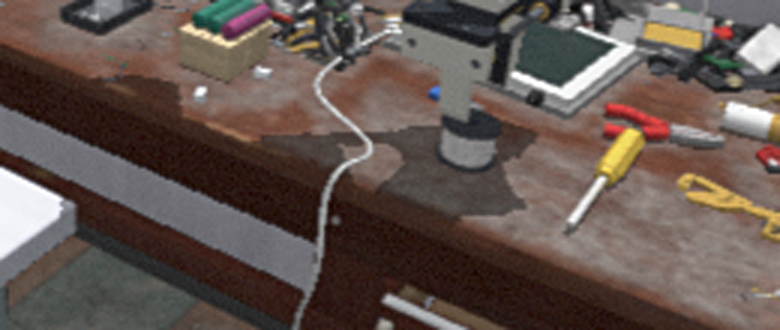

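Top: pale bottle stands mid-tray at (140,137). Scene: battery lies on the carton at (230,20), and the finger is over the reel at (468,130). I'll descend.

carry_out(rows=[0.075,0,0.001,0.02,0,0,0,0.075,0,0,0.02,0,0,0,0.075,0,0,0.01,0,0,0,0.075,0,0,0.003,0,0,0,0.075,0,0,0,0,0,0,0.04,0,0,0,0,0,0,0.04,0,0,0,0,0,0,0.04,0,0,0,0,0,0,0.04,0,0,0,0,0,0,0.04,0,0,0,0,0,0,0.04,0,0,0,0,0,0], force=20)

```text
time: 19.35
tool_pos: [0.4171, -0.3857, 0.0068]
orientation: [0.001, 0.725, 0.689, -0.0]
ft_force: [0.3, 1.3, 5.5]
opening: 0.0516
gripper_force: 20.0
```

carry_out(rows=[0.04,0,0,-0.01,0,0,0,0.04,0,0,-0.03,0,0,0,0.04,0,0,-0.04,0,0,0,0.04,0,0,-0.04,0,0,0,0.04,0.0386,0,0,0,0,0,0.04,0.0386,0,0,0,0,0,0.04,0.0386,0,0,0,0,0,0.04,0.0386,0,0,0,0,0,0.04,0.0386,0,0,0,0,0,0.04,0.0386,0,0,0,0,0,0.04,0.0386,0,0,0,0,0,0.04,0.0386,0,0,0,0,0])

```text
time: 20.55
tool_pos: [0.432, -0.0754, 0.1263]
orientation: [-0.0, 0.725, 0.689, -0.0]
ft_force: [0.6, 0.0, -2.4]
opening: 0.0517
gripper_force: 20.0
```

carry_out(rows=[0.04,0.0386,0.002,0,0,0,0,0.04,0,0,0,0,0,0,0.04,0,0,0.03,0,0,0,0.04,0,0,0.04,0,0,0,0.04,0,0,0.03,0,0,0,0.04,0,0,0,0,0,0,0.04,0,0,0,0,0,0])

```text
time: 21.25
tool_pos: [0.4366, -0.0388, 0.0265]
orientation: [-0.0, 0.725, 0.688, -0.0]
ft_force: [0.8, -1.0, -2.4]
opening: 0.0515
gripper_force: 20.0
```

carry_out(rows=[0.04,0,0,0.012,0,0,0,0.04,0,0,0.005,0,0,0,0.04,0,0,0.0025,0,0,0,0.04,0,0,0,0,0,0,0.04,0,0,0,0,0,0])

```text
time: 21.75
tool_pos: [0.4371, -0.0387, 0.0073]
orientation: [0.0, 0.725, 0.689, 0.0]
ft_force: [1.3, -0.9, -2.0]
opening: 0.0514
gripper_force: 20.0
```

carry_out(rows=[0.04,0,0,0.0005,0,0,0,0.07,0,0,0,0,0,0,0.07,0,0,0,0,0,0,0.07,0,0,0,0,0,0,0.07,0,0,-0.02,0,0,0,0.07,0,0,-0.04,0,0,0,0.07,0,0,-0.04,0,0,0,0.07,0,0,-0.04,0,0,0,0.07,0,0,0,0,0,0])

```text
time: 22.65
tool_pos: [0.4397, -0.0392, 0.1509]
orientation: [0.004, 0.725, 0.689, 0.003]
ft_force: [-0.5, -0.6, -0.1]
opening: 0.0702
gripper_force: 0.0
```

Run:
```python
from h import *
np.set_printoptions(linewidth=200)
c=manip.capture("top");E0=c["extrinsics"]
a,b,e,f=200,228,146,182
vv,uu=np.mgrid[a:b,e:f];d=c["range_z"][a:b,e:f]
P=np.stack([(uu-c["cx"])/c["fx"]*d,(vv-c["cy"])/c["fy"]*d,d],-1)@E0[:3,:3].T+E0[:3,3]
print((P[...,2]*1000).round().astype(int))
m=(P[...,2]>.03)&(vv>210)&(P[...,2]<.06);p=P[m];print(m.sum(),p.mean(0),(p.min(0)+p.max(0))/2,np.ptp(p,axis=0))
crop(c,146,200,182,228,20,"pics/c6.png")
```

```text
[[   3    1    2 ...   -1   -1    1]
 [   0   -4   -1 ...   -2    0    0]
 [  -2    0   -2 ...    1    1    0]
 ...
 [   0   -1   -1 ...    0   -2    1]
 [  -3    0    1 ...   -2   -1    1]
 [  -1   -1    3 ...    3   -3 1221]]
19 [0.38636543 0.28674986 0.03349667] [0.38668672 0.28659244 0.03642006] [0.01382094 0.02014394 0.01280629]
```

View pics/c6.png

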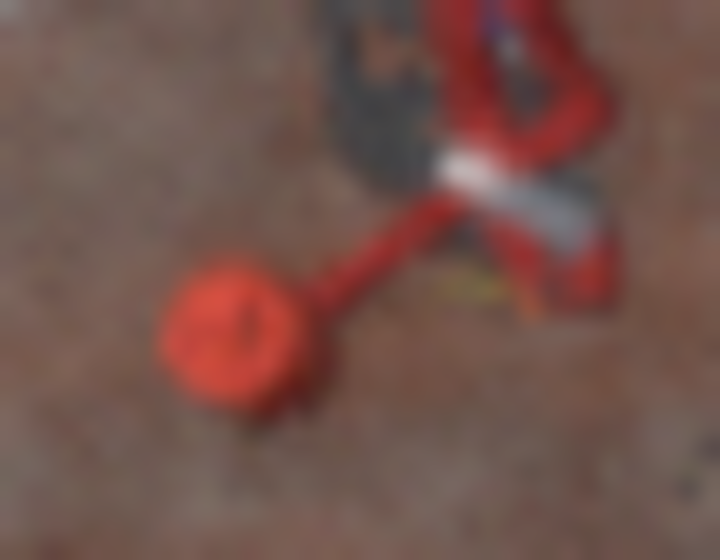

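Red bottle top is at crop (235,333), about 24 mm across, and a red cable leaves it toward (440,200). I'll grip at right angles to the cable.

carry_out(rows=[0.055,0,0,0,0,0,-7.2,0.055,0,0,0,0,0,-7.2,0.055,0,0,0,0,0,-7.2,0.055,0,0,0,0,0,-7.2,0.055,0.0375,0.0167,0,0,0,0,0.055,0.0375,0.0167,0,0,0,0,0.055,0.0375,0.0167,0,0,0,0,0.055,0.0375,0.0167,0,0,0,0,0.055,0.0375,0.0167,0,0,0,0,0.055,0.0375,0.0167,0,0,0,0,0.055,0.0375,0.0167,0,0,0,0,0.055,0.0375,0.0167,0,0,0,0])

```text
time: 23.9
tool_pos: [0.4251, 0.2911, 0.1445]
orientation: [-0.001, 0.531, 0.847, -0.001]
ft_force: [0.8, 0.6, 1.0]
opening: 0.0553
gripper_force: 0.0
```

carry_out(rows=[0.055,0,0,0,0,0,-7.2,0.055,0,0,0.03,0,0,0,0.055,0,0,0.03,0,0,0,0.055,0,0,0,0,0,0,0.055,0,0,0,0,0,0])

```text
time: 24.4
tool_pos: [0.4256, 0.2894, 0.0854]
orientation: [-0.001, 0.477, 0.879, -0.001]
ft_force: [0.3, -0.1, 0.1]
opening: 0.0555
gripper_force: 0.0
```

carry_out(rows=[0.055,0.0091,-0.0177,0,0,0,0,0.055,0.0091,-0.0177,0,0,0,0,0.055,0,0,0.02,0,0,0,0.055,0,0,0,0,0,0,0.055,0,0,0,0,0,0])

```text
time: 24.9
tool_pos: [0.3874, 0.2859, 0.0672]
orientation: [0.0, 0.477, 0.879, 0.001]
ft_force: [-0.5, 0.3, 0.6]
opening: 0.0548
gripper_force: 0.0
```

Run:
```python
from h import *
s=manip.capture("scene")
for p in [(.386,.2855,.04),(.386,.2855,0),(.386,.2855,.066)]:
    E=np.linalg.inv(s["extrinsics"]);q=E[:3,:3]@np.array(p)+E[:3,3];print(p,s["fx"]*q[0]/q[2]+s["cx"],s["fy"]*q[1]/q[2]+s["cy"])
crop(s,150,120,300,230,5,"pics/s7.png")
```

```text
(0.386, 0.2855, 0.04) 172.54687295583943 170.44589927854722
(0.386, 0.2855, 0) 173.27886629642074 180.80378763610622
(0.386, 0.2855, 0.066) 172.06063537693746 163.5655162500392
```

View pics/s7.png

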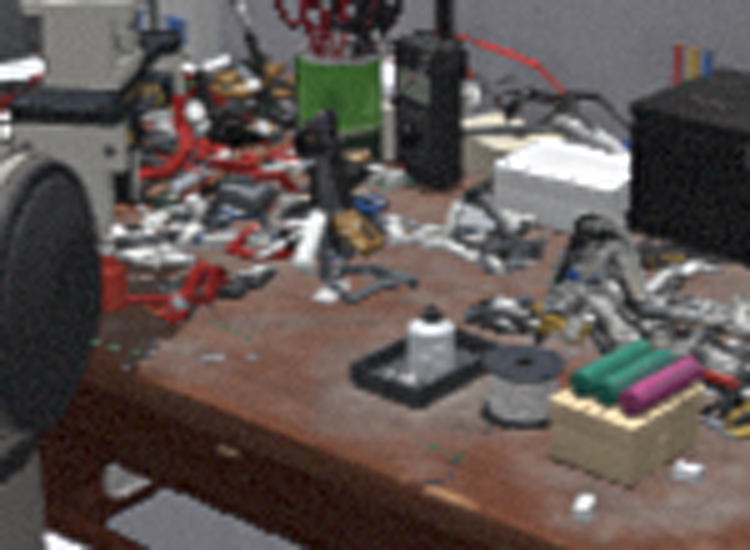

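Bottle stands in the tray at (432,350), the reel at (525,385), the battery on the carton. The red bottle at (112,280) matches the estimate. I'll grasp it.

carry_out(rows=[0.055,0,-0.001,0.02,0,0,0,0.055,0,0,0.02,0,0,0,0.055,0,0,0.01,0,0,0,0.055,0,0,0.004,0,0,0,0.055,0,0,0,0,0,0,0.015,0,0,0,0,0,0,0.015,0,0,0,0,0,0,0.015,0,0,0,0,0,0,0.015,0,0,0,0,0,0,0.015,0,0,0,0,0,0,0.015,0,0,0,0,0,0], force=10)

```text
time: 26.05
tool_pos: [0.3859, 0.2852, 0.0124]
orientation: [0.0, 0.477, 0.879, 0.0]
ft_force: [-0.0, -0.1, 3.1]
opening: 0.023
gripper_force: 10.0
```

carry_out(rows=[0.015,0,0,-0.01,0,0,0,0.015,0,0,-0.03,0,0,0,0.015,0,0,-0.04,0,0,0,0.015,0,0,-0.04,0,0,0,0.015,-0.0333,-0.0149,0,0,0,0,0.015,-0.0333,-0.0149,0,0,0,0,0.015,-0.0333,-0.0149,0,0,0,0,0.015,-0.0333,-0.0149,0,0,0,0,0.015,-0.0333,-0.0149,0,0,0,0,0.015,-0.0333,-0.0149,0,0,0,0,0.015,-0.0333,-0.0149,0,0,0,0,0.015,-0.0333,-0.0149,0,0,0,0])

```text
time: 27.25
tool_pos: [0.4309, -0.0047, 0.1328]
orientation: [0.0, 0.477, 0.879, 0.0]
ft_force: [0.6, 0.6, 0.2]
opening: 0.023
gripper_force: 10.0
```

carry_out(rows=[0.015,-0.0333,-0.0149,0,0,0,0,0.015,0,0,0,0,0,0,0.015,0,0,0.03,0,0,0,0.015,0,0,0.03,0,0,0,0.015,0,0,0,0,0,0,0.015,0,0,0,0,0,0])

```text
time: 27.85
tool_pos: [0.4365, -0.0387, 0.0727]
orientation: [-0.0, 0.477, 0.879, -0.0]
ft_force: [0.2, -1.1, -0.7]
opening: 0.023
gripper_force: 10.0
```

Run:
```python
from h import *
s=np.load("pics/scene0.npz")
for n,X,Y,z in(("reel",525,363,.035),("pale cap",432,312,.05)): print(n,pix(s,150+(X+.5)/5-.5,120+(Y+.5)/5-.5,z))
```

```text
reel [ 0.43645221 -0.03723424  0.035     ]
pale cap [0.43423867 0.03686243 0.05      ]
```

Reel agrees within 2 mm. I'll lower the red bottle (0.0727 → 0.0478).

carry_out(rows=[0.015,0,0,0.012,0,0,0,0.015,0,0,0.008,0,0,0,0.015,0,0,0.004,0,0,0,0.015,0,0,0.001,0,0,0,0.015,0,0,0,0,0,0,0.015,0,0,0,0,0,0])

```text
time: 28.45
tool_pos: [0.437, -0.0393, 0.0476]
orientation: [0.0, 0.477, 0.879, 0.0]
ft_force: [0.7, 0.5, -0.9]
opening: 0.023
gripper_force: 10.0
```

Release, lift and swing away for a view.

carry_out(rows=[0.015,0,0,0.0005,0,0,0,0.045,0,0,0,0,0,0,0.045,0,0,0,0,0,0,0.045,0,0,0,0,0,0,0.045,0,0,-0.01,0,0,0,0.045,0,0,-0.03,0,0,0,0.045,0,0,-0.04,0,0,0,0.045,0,0,-0.04,0,0,0,0.045,0.03,0.015,0,0,0,0,0.045,0.035,0.017,0,0,0,0,0.045,0.035,0.017,0,0,0,0,0.045,0,0,0,0,0,0])

```text
time: 29.65
tool_pos: [0.4223, 0.0747, 0.1675]
orientation: [-0.0, 0.475, 0.88, 0.001]
ft_force: [-0.1, 0.3, -1.0]
opening: 0.0457
gripper_force: 0.0
```

carry_out(rows=[0.045,0.035,0.017,0,0,0,0,0.045,0.035,0.017,0,0,0,0,0.045,0.035,0.017,0,0,0,0,0.045,0.035,0.017,0,0,0,0,0.045,0,0,0,0,0,0,0.045,0,0,0,0,0,0])

```text
time: 30.25
tool_pos: [0.4039, 0.2258, 0.1669]
orientation: [0.0, 0.476, 0.879, -0.0]
ft_force: [0.3, 0.4, -1.0]
opening: 0.0453
gripper_force: 0.0
```

Run:
```python
from h import *
c=manip.capture("top");s=manip.capture("scene")
a=cv2.resize(c["color"][160:225,200:330],None,fx=6,fy=6,interpolation=cv2.INTER_CUBIC)
crop(c,200,165,330,215,6,"pics/a.png");A=cv2.imread("pics/a.png")
B=cv2.resize(s["color"][165:215,205:335],None,fx=6,fy=6,interpolation=cv2.INTER_CUBIC)
cv2.imwrite("pics/f.png",np.vstack([A,B[:290]]));np.savez("pics/top9.npz",**c)
```

```text
(no output)
```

View pics/f.png

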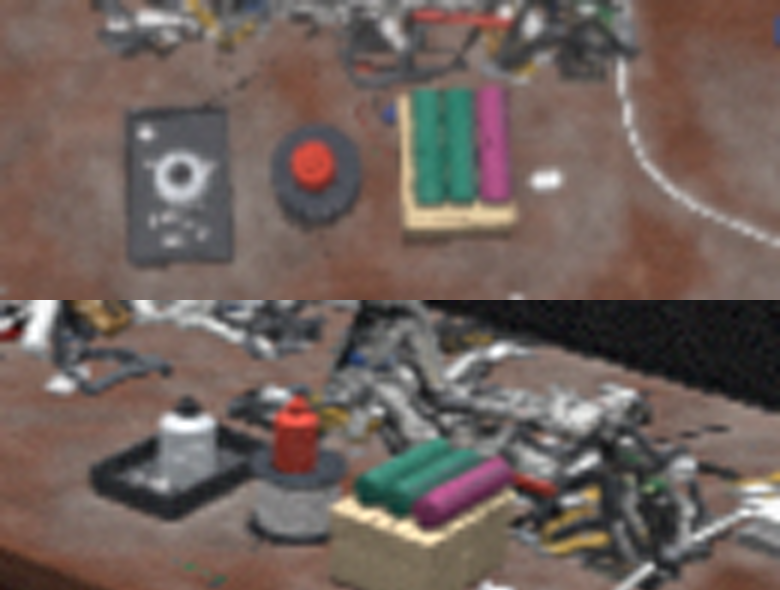

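Run:
```python
from h import *
np.set_printoptions(precision=4,suppress=True)
c=np.load("pics/top9.npz")
q=lambda X,Y,z: pix(c,200+(X+.5)/6-.5,165+(Y+.5)/6-.5,z)
for n,L,z in(("batt",[(414,88),(505,87),(510,200),(418,203)],.055),("cartonfront",[(405,213),(516,210)],.04),("cartonleftback",[(400,95)],.04),("red",[(314,165)],.068),("reel edges",[(272,170),(360,170)],.035),("reel back/front",[(316,123),(316,214)],.035),("pale",[(181,174)],.05),("tray",[(127,110),(228,107),(232,258),(130,263)],.016)):
    w=np.array([q(*p,z) for p in L]);print(n,w.mean(0));print(w[:,:2].tolist()) if len(L)<5 and "p"!=n[0] else 0
```

```text
batt [ 0.4405 -0.1218  0.055 ]
[[0.47492732343865435, -0.09819044821944231], [0.47107838308021593, -0.1491798725901979], [0.40657036515603473, -0.1454770494521957], [0.40930438360737276, -0.09441270547822639]]
cartonfront [ 0.4052 -0.1184  0.04  ]
[[0.40701284155774353, -0.08721846431514495], [0.4033210186793119, -0.14952372254953605]]
cartonleftback [ 0.4751 -0.0905  0.04  ]
[[0.47514859152104233, -0.09054055890704518]]
red [ 0.4331 -0.0387  0.068 ]
[[0.4330792148929289, -0.03872745418399574]]
reel edges [ 0.4369 -0.0394  0.035 ]
[[0.43909106256350294, -0.014533536226384938], [0.4347758078384489, -0.06421673122947227]]
reel back/front [ 0.4379 -0.0395  0.035 ]
[[0.46415041482643177, -0.04160050525266772], [0.4116873779675534, -0.03731116059227133]]
pale [0.4381 0.0359 0.05  ]
tray [0.4395 0.0398 0.016 ]
[[0.485644755449557, 0.06694258769168358], [0.48236146903959365, 0.008520386326670445], [0.39389433661061185, 0.012687725865383415], [0.39605136267517427, 0.07086495475105095]]
```

Run:
```python
from h import *
np.set_printoptions(precision=4,suppress=True,linewidth=200)
def pts(f,a,b,e,g):
    c=np.load(f);E0=c["extrinsics"];vv,uu=np.mgrid[a:b,e:g];d=c["range_z"][a:b,e:g]
    return np.stack([(uu-c["cx"])/c["fx"]*d,(vv-c["cy"])/c["fy"]*d,d],-1)@E0[:3,:3].T+E0[:3,3],d
P,d=pts("pics/top0.npz",176,208,262,292)
print((P[:,10:20:2,2]*1000).round().astype(int)[:, :].tolist());print((P[:,14,0]*1000).round().astype(int))
m=(abs(P[...,2]-.04)<.008)&(d>0)
for n,f in(("carton",m),):
    r=cv2.minAreaRect(P[f][:,:2].astype(np.float32)*1000);print(n,f.sum(),r,P[f].mean(0))
P,d=pts("pics/top9.npz",176,208,262,292)
m=(P[...,2]>.047)&(P[...,2]<.07)&(d>0);print("batt",m.sum(),cv2.minAreaRect(P[m][:,:2].astype(np.float32)*1000),P[m].mean(0))
c=np.load("pics/top0.npz");crop(c,255,170,299,214,13,"pics/c7.png")
```

```text
[[8, 7, 6, -3, 4], [3, -2, 2, -3, 4], [2, 3, -1, -3, -7], [-3, 1, 1, 0, 0], [0, 0, 0, -2, 36], [41, 39, 36, 37, 39], [36, 42, 41, 41, 43], [41, 40, 38, 33, 38], [41, 42, 41, 38, 45], [42, 42, 41, 43, 38], [40, 46, 42, 40, 38], [38, 40, 41, 41, 37], [38, 41, 42, 36, 41], [36, 42, 41, 38, 44], [38, 38, 41, 37, 38], [40, 41, 39, 42, 40], [42, 37, 39, 39, 39], [39, 41, 41, 37, 43], [42, 40, 40, 39, 36], [39, 39, 41, 39, 36], [41, 35, 38, 38, 40], [41, 38, 42, 36, 40], [43, 40, 42, 41, 40], [43, 44, 41, 41, 39], [41, 41, 42, 39, 40], [44, 37, 40, 40, 40], [41, 43, 37, 37, 38], [30, 27, 20, 19, 14], [3, -1, -2, -2, 1], [3, 0, -4, 0, -3], [0, -4, 3, 4, -1], [-2, 3, -2, -2, 1]]
[496 494 491 487 483 471 467 464 460 456 452 449 445 442 439 436 432 429 425 422 419 415 411 408 404 401 398 398 398 395 390 388]
carton 405 ((435.41070556640625, -118.23141479492188), (61.62778091430664, 77.9320068359375), 88.11296081542969) [ 0.4342 -0.1179  0.0396]
batt 305 ((438.8305358886719, -120.29763793945312), (54.13077163696289, 65.2234115600586), 85.3458023071289) [ 0.4395 -0.1204  0.0554]
```

View pics/c7.png

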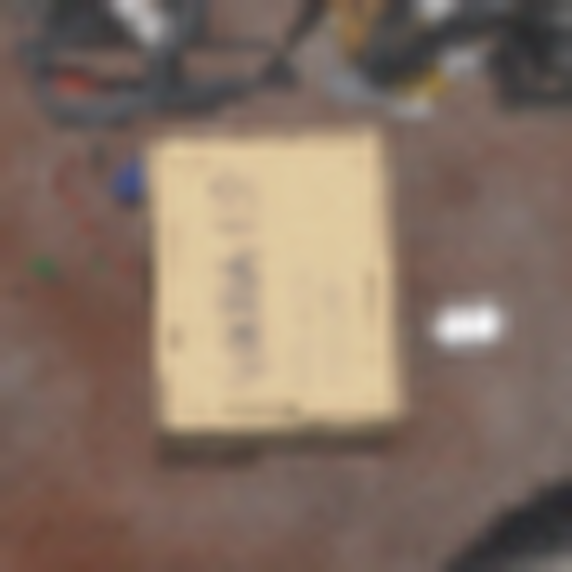

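Carton top spans crop (155,135)–(400,425), which agrees with the depth fit. The battery is about 4 mm off centre and 3° off in angle. The other items are also within tolerance, so I'm handing in.

```bash
python3 -c "
from rig import manip
print(manip.job_done())"
```

```text
the job is handed in; nothing more can be done
None
```

The bench is laid out as asked and handed in at about 30 s of robot time; my last camera check put every item about 4 mm or less from its target, but the hand-in returned no verdict.

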